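Ease a press-fit pump housing apart with a pry wedge

ROBOT

A 6-joint arm with a two-finger parallel gripper is mounted at the origin on the work surface. World frame = base frame: x ahead of the robot, y to its left, z up, the work surface at z = 0. Lengths are in m, angles in rad, forces in N, time in s.
With the tool pointing down it reaches from about 0.425 to 0.95 m from the base axis. Payload 3.5 kg.
Tool frame: the origin (TCP) lies on the mounting face of the last link; the fingertips stand 173 mm ahead of it and the grasp point (between the pads) lies 155 mm ahead of it; z points along the fingers, y is the line along which they close (so a half turn about z gives the same grasp; the last joint's range is limited). The gripper opens to 85 mm and grips with 20 to 120 N. Pads are 22 mm wide; open, the fingers measure 114 mm over their backs; the gripper's body (76 mm by 85 mm) begins 54 mm behind the grasp point. The pads swing forward as they close: fully open they stand 13 mm farther back than shut.
Start: joints at [-1.351, 0.286, 1.577, -0, 1.279, -0.15], TCP at [0.244, -0.629, 0.405] pointing down, gripper open.
Joint ranges: [-2.77, 2.77], [-0.9, 2.22], [0.21, 2.48], [-1.53, 4.67], [0.24, 2.81], [-2.84, 2.84]. Speed limits (rad/s): [2.79, 2.79, 3.14, 3.14, 3.14, 3.14].

INTERFACE

Orientations are given as a unit quaternion [w, x, y, z].
In Python, from cell import bot gives the robot as it stands.
- The arm moves only by the tool step_arm, never from a script. Its argument "series" is a list of rows, each an object of numbers: "tx", "ty", "tz": the shift along the tool's x, y, z in mm; "rx", "ry", "rz": the turn, a rotation vector about the tool's x, y, z in rad; "claw": the closure, from -1 (fully open) to 1 (shut), so that 0 is half open. A call has 1 to 12 rows; each row shifts and turns the commanded pose from where the row before left it, along the tool's axes as they then stand; what a row does not reach is not made up. A row lasts 1/10 s, in which the tool goes at most 50 mm and 8.59 degrees, less where a joint would pass 70% of its speed; a pose out of reach is approached as far as the arm can. A call with a gripper value outside its range is refused whole. The fingers move at their own pace and stop on an object; "newtons" is the grip in N (left out, the last holds). Time passes only in rows, so rows that do not move let the fingers close. It gives the time, the measured TCP pose, the force, the opening and the grip force at its end, in the units of the state.
- bot.get_obs(): the state, without advancing time (a new reading comes with each control period).
- bot.capture(name): name is "scene" or "top"; returns a dict with "pixels" (400x640x3 uint8, blue, green, red), "K" (3x3 intrinsics, pixels), "R" (3x3) and "t" (3): a world point X has camera coordinates R X + t. Camera axes: x right, y down, z forward; pixel columns grow to the right and rows downward; lengths in m; the calibration is good to about 2 mm. A picture is of the moment at which its call begins. There is no depth.
- bot.job_done(): hands the job in; it is judged then, once.
Trained networks look in a picture, given as the dict that the camera call returned (one of the last four; its "shot" number tells which), for a name from the list of things; names that differ only in an ending like _2 or _b are one class to them, and where a whole thing is asked for, a point or a joint stands for the part that bears it (a point fixed in the world has none). Each returns a list of dicts, best first, with "conf" (0 to 1); they miss things now and then, are a little off and sometimes report something else, mostly with a low value. They report only what shows in the picture. A call takes as long as a camera call. They do not tell look-alikes from the thing itself.
- bot.cut_out(picture, label): "region" (400x640 bool, what is visible of it) and "bbox" ([left, top, width, height] in pixels, round what is visible of it).
The state is a dict: "clock": time; "joint_positions": joint angles; "qvel": joint speeds; "tau": joint torques, N m; "tcp_pos": TCP position; "eef_rot": TCP orientation; "contact_force": force on the tool from outside, world axes, zero at the start; "wrist_torque": the same for the moment, N m; "width": opening from 0.0 (shut) to 1.0 (fully open); "grip_force": force on a finger pad.
Only numpy, scipy, OpenCV 4.12 (cv2) and the standard library are available. Lean on these libraries where they do the work, as an engineer would, in place of code of your own. Each camera call takes 0.05 s, during which the arm holds its last target. There are 200 camera calls.

TASK

Take the orange pry wedge from its stand and, with the wedge alone, push it down into the two pry slots of the pump housing's seam by turns, easing the cream cover off the grey half evenly: neither end may ever be more than 5 mm further open than the other. When the seam has opened by at least 6 mm at both ends, stand the wedge back upright, fully down in its stand. The gripper itself must not push or pull the housing or its cover, and nothing else on the bench may be disturbed.

Things in the scene. Friction and masses are not known exactly. Their poses are not given: they have to be found in the camera images.
- housing: Pump housing fixed to the bench. Origin: on the bench under the middle of the seam, a vertical plane x = 0 running along y. Dark grey fixed half: x -45 to 0, y -75 to 75 mm. Cream press-fit cover: x 0 to 45 mm when closed, same y. Both have flat tops at z = 85 mm. Aluminium jig plate below: x -75 to 85, y -95 to 95 mm, 12 mm thick. Two pry slots pierce the seam from above at y = 50 and -50 mm.
- pry_left (a point): Left pry slot (y = +50 mm), blue patch beside it: this point lies on the grey half's seam plane x = 0, at top level z = 85 mm, and never moves. Axes as the housing. The slot is 28 mm long in y; closed, it is 4 mm wide (x 0 to 4 mm, cut in the cover), vertical walls, 70 mm deep. Its mouth is chamfered over the top 6 mm to x -3..+7 mm. It widens as the seam opens.
- pry_right (a point): Right pry slot (y = -50 mm in the housing's frame), otherwise exactly like pry_left.
- cover_left (a point): Point of the cover that coincides with pry_left when closed. Its x in the housing's frame is the seam's opening at the left slot: starts at 0 to 1 mm, stops at 13 mm. Axes turn with the cover. Press fit: an end moves (towards +x) only under about 7 N there, nearly independently of the other end, and stays where it is left.
- cover_right (a point): Point of the cover that coincides with pry_right when the seam is closed. Its x in the housing's frame is the opening at the right slot.
- dowels (a joint): Opening of the left end as an angle, rad: opening in mm = 100 x this value (the slots are 100 mm apart). 0 closed, 0.13 stop.
- cover (a joint): Opening of the right end as an angle, rad: opening in mm = 100 x this value.
- wedge: Pry wedge, 135 mm long, about 90 g, standing tip down in its stand. Origin on the handle's axis at tip height, z up. Orange blade: z 0 to 64 mm, 20 mm wide in y; flat back at x = -5 mm; sloping face from x = -3 mm at the tip to +7.7 mm at z = 64 (2 mm thick at the tip, 1 mm more per 6 mm). Guard plate: x +-20, y +-22, z 64 to 70 mm. Orange handle: z 70 to 135 mm.
- wedge_tip (a point): Middle of the wedge's tip edge (wedge frame x = -4 mm, y = 0, z = 0). Axes as the wedge. In use the wedge's axes are parallel to the housing's: flat back along the grey half, slope towards the cover. The guard meets the housing's top at 64 mm depth, where the seam is about 8 mm open.
- wedge_grip (a point): Point on the handle's axis 105 mm above the tip: a good height to grip, across the handle's thickness. The handle is 22 mm thick in x, 24 mm wide in y.
- stand: Light grey wedge stand fixed to the bench: block 60 (x) by 64 (y) mm, 80 mm high, slot in its top 26 (x) by 34 (y) mm, 74 mm deep, on a dark foot 100 mm square. Origin on the bench under the slot's centre. The stored wedge stands within about 3 mm of this axis, axes roughly parallel to the stand's, its guard resting on the block's top, its tip 16 mm above the bench.
- stand_top (a point): Centre of the stand's slot at the level of the block's top, 80 mm above the bench.
- tube_rack: White tube rack, 100 x 210 x 55 mm, with a few capped tubes up to 82 mm high; bystander. Origin under its centre.
- reagent: White reagent bottle with blue cap, 60 mm diameter, 110 mm high; bystander. Origin under its centre.
- screw_tray: Steel tray 75 x 95 x 22 mm; bystander. Origin under its centre.
- driver: Red-handled screwdriver lying on the bench, 180 mm long; bystander.
- beaker: Glass beaker, 60 mm diameter, 70 mm high; bystander. Origin under its centre.
- tip_box: Blue pipette-tip box with clear lid, 87 x 122 x 64 mm; bystander. Origin under its centre.
Mind the look-alikes: they are no part of the job. What is shaped like the housing but brown or pink is not meant.

How it is judged:
On the way, in this order (a step that is already met when the one before it is completed fails the run):
1. the wedge's tip is at least 25 mm down one of the pry slots (((horizontal distance between wedge_tip and pry_left below 0.014 m and z of wedge_tip in the frame of housing below 0.06 m) or (horizontal distance between wedge_tip and pry_right below 0.014 m and z of wedge_tip in the frame of housing below 0.06 m))), for 0.1 s.
2. both ends of the seam have been started, open by more than 2 mm (x of each of cover_left, cover_right in the frame of housing above 0.002 m), for 0.2 s.
3. both ends of the seam are open by at least 6 mm (x of each of cover_left, cover_right in the frame of housing above 0.006 m), for 0.2 s.
At the end, for the whole second after the job is handed in: The seam is open by at least 6 mm at both slots, and the wedge is at rest in its stand: tip down, guard within 4 mm of the block's top, upright within 0.12 rad, within 12 mm of the stand's axis (all of step 3 and horizontal distance between wedge and stand below 0.012 m and z of wedge in the frame of stand below 0.02 m and angle between wedge's own z axis and vertical below 0.12 rad and linear speed of wedge below 0.02 m/s); the robot touches nothing.
It fails at once if one end of the seam more than 5 mm further open than the other (cover skewed by over 0.05 rad) (angle between the x axis of cover_left and the x axis of housing, either way round above 0.05 rad).
It fails at once if the gripper pushes or pulls the housing or its cover (over 3 N) (contact force between any of the arm, the fingers and housing above 3 N).
It fails at once if a bystander moved by more than 15 mm (distance of any of tube_rack, reagent, screw_tray, driver, beaker, tip_box from where it was at the start of the episode above 0.015 m).
It also fails if it takes over 58 s, if anything falls off the work surface, if the arm or the gripper's body presses on something with over 40 N, if the wrist force passes 120 N, or if a joint passes its speed limit or range.

## Working session

There is one attempt and no reset: what is moved stays moved. The work goes in short steps, Python scripts to look and compute and a tool call to move; the robot and the scene stay as the last step left them, time stands still between calls to the robot, and variables do not carry over. Pictures are saved under pics/ and viewed, at most 10 in all, crops included, and the job is handed in when it is done.

Besides the shell and the picture viewer there is one more tool, called after "Call:" by a JSON object that holds its "api" and its "payload". step_arm: Moves the arm, as the interface text tells. Its arguments: {"type":"object","properties":{"series":{"type":"array"},"newtons":{"type":"number"}},"required":["series"]}

```bash
mkdir -p pics; ls
python3 - <<'E'
from cell import bot
import cv2,numpy as np,pickle
o=bot.get_obs();print({k:np.round(v,3).tolist() for k,v in o.items()})
for n in("top","scene"):
    p=bot.capture(n);cv2.imwrite(f"pics/{n}0.png",p["pixels"]);pickle.dump(p,open(f"{n}0.pkl","wb"))
    print(n,np.round(p["K"],1).tolist(),np.round(p["R"],4).tolist(),np.round(p["t"],4).tolist())
    for l in("housing","cover_left","wedge","stand"):
        print(l,[(d["bbox"],round(d["conf"],2)) for d in bot.cut_out(p,l)])
E
```

```text
pics
{'clock': 0.0, 'joint_positions': [-1.351, 0.287, 1.578, 0.0, 1.279, -0.15], 'qvel': [-0.0, -0.001, -0.001, -0.0, -0.0, 0.002], 'tau': [0.001, -40.598, -29.263, -0.0, 0.006, 0.0], 'tcp_pos': [0.244, -0.629, 0.403], 'eef_rot': [-0.001, 0.983, 0.184, -0.0], 'contact_force': [0.54, -0.482, 0.018], 'wrist_torque': [-0.016, 0.002, -0.009], 'grip_force': 0.0, 'width': 0.999}
top [[400.2, 0.0, 311.2], [0.0, 400.2, 197.4], [0.0, 0.0, 1.0]] [[-0.0058, -0.9997, -0.0222], [-0.9843, 0.0096, -0.1763], [0.1765, 0.0208, -0.9841]] [-0.0361, 0.5549, 1.3734]
housing [([426.8, 244.7, 60.2, 51.2], 0.88), ([198.1, 247.2, 65.7, 63.7], 0.8), ([324.3, 163.5, 55.4, 45.5], 0.69)]
cover_left [([436.0, 256.5, 52.8, 15.5], 0.89), ([333.5, 162.6, 40.3, 23.0], 0.84), ([202.8, 261.0, 45.8, 31.1], 0.67), ([353.2, 237.2, 49.2, 25.8], 0.65), ([266.0, 117.5, 58.9, 34.3], 0.49), ([322.6, 159.4, 59.1, 48.5], 0.17)]
wedge [([236.7, 202.5, 14.1, 10.8], 0.43)]
stand []
scene [[369.0, 0.0, 319.7], [0.0, 369.0, 197.8], [0.0, 0.0, 1.0]] [[-0.0902, 0.9959, -0.0019], [0.8565, 0.0766, -0.5104], [-0.5081, -0.0477, -0.86]] [0.0898, -0.4031, 1.5742]
housing [([372.6, 130.1, 63.8, 48.0], 0.85), ([244.3, 202.5, 63.0, 50.5], 0.71), ([238.1, 140.8, 53.2, 45.1], 0.7), ([164.3, 121.1, 62.9, 52.8], 0.59)]
cover_left [([248.6, 216.5, 48.4, 21.8], 0.91), ([383.7, 141.8, 49.0, 28.4], 0.77), ([168.7, 132.4, 46.9, 28.5], 0.77), ([243.5, 150.7, 39.8, 23.4], 0.68)]
wedge []
stand [([369.5, 194.2, 31.8, 32.6], 0.88)]
```

Run:
```python
import cv2
a=cv2.imread("pics/top0.png");b=cv2.imread("pics/scene0.png")
cv2.imwrite("pics/a.png",cv2.resize(a[80:340,150:550],None,fx=2,fy=2,interpolation=cv2.INTER_CUBIC))
cv2.imwrite("pics/b.png",cv2.resize(b[60:320,100:500],None,fx=2,fy=2,interpolation=cv2.INTER_CUBIC))
```

```text
(no output)
```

View pics/a.png

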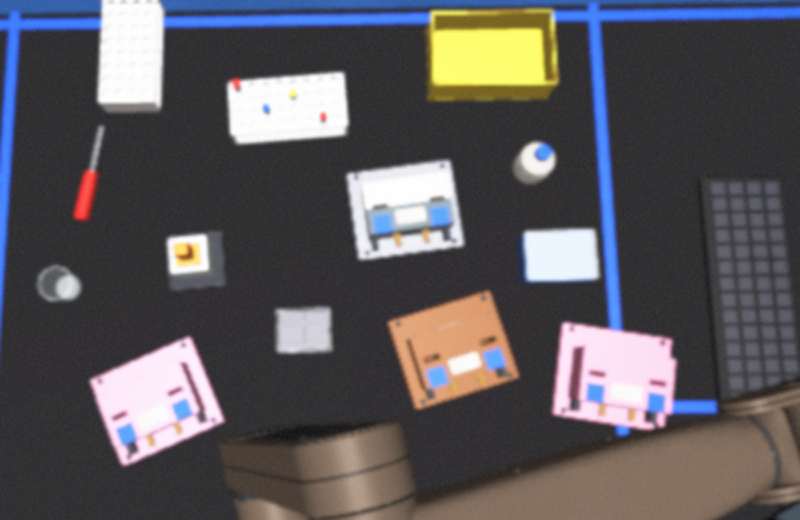

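View pics/b.png

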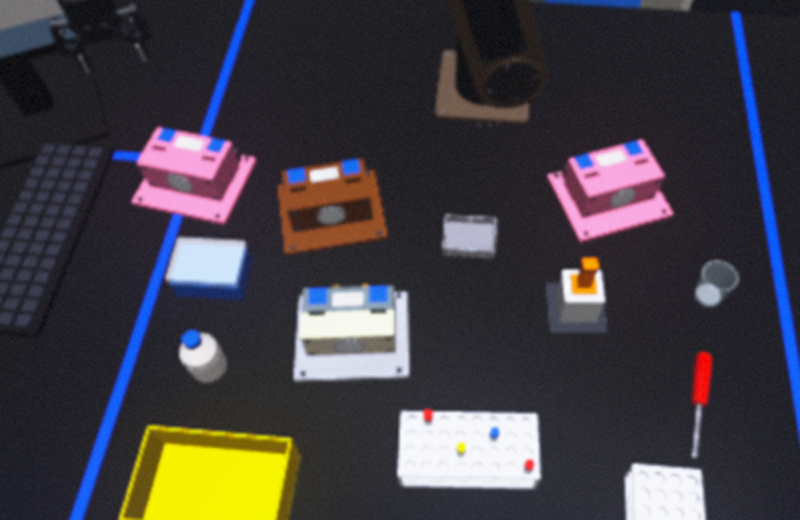

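Target housing (grey half, cream cover) is at top px ≈(352,185); the wedge in its stand is at top px ≈(245,207) and scene px ≈(391,205). I'll fit silhouettes in both views.

```bash
cat > h.py <<'E'
import numpy as np,cv2
from scipy.optimize import minimize
def proj(p,X):
    c=np.asarray(X)@p["R"].T+p["t"]; u=c@p["K"].T; return u[:,:2]/u[:,2:]
def box(x0,x1,y0,y1,z0,z1): return np.array([[x,y,z] for x in(x0,x1) for y in(y0,y1) for z in(z0,z1)],float)/1000
def place(B,q,z=0):
    c,s=np.cos(q[2]),np.sin(q[2]); return B@np.array([[c,s,0],[-s,c,0],[0,0,1]])+[q[0],q[1],z]
HOUS=[box(-75,85,-95,95,0,12),box(-45,45,-75,75,12,85)]
STAND=[box(-50,50,-50,50,0,6),box(-30,30,-32,32,0,80)]
WEDGE=[box(-11,11,-12,12,70,135),box(-20,20,-22,22,64,70)]
S=4
def sil(p,boxes,q,c):
    m=np.zeros((S*(c[3]-c[1]),S*(c[2]-c[0])),np.uint8)
    for B in boxes:
        h=cv2.convexHull(((proj(p,place(B,q))-c[:2]+.5)*S*16).round().astype(np.int32))
        cv2.fillConvexPoly(m,h,1,shift=4)
    return m
def fit(views,boxes,q0):
    f=lambda v:sum(np.mean(sil(p,boxes,v*[.01,.01,.1]+q0,c)!=m) for p,m,c in views)
    best=None
    for a in(-.15,0,.15):
        r=minimize(f,[0,0,a*10],method="Nelder-Mead",options=dict(initial_simplex=np.array([[0,0,a*10],[1,0,a*10],[0,1,a*10],[0,0,a*10+1]])))
        if best is None or r.fun<best.fun:best=r
    return best.x*[.01,.01,.1]+q0,best.fun
def up(img,c): return cv2.resize(img[c[1]:c[3],c[0]:c[2]],None,fx=S,fy=S,interpolation=cv2.INTER_CUBIC)
def ground(p,uv,z):
    d=p["R"].T@np.linalg.inv(p["K"])@[uv[0],uv[1],1]; o=-p["R"].T@p["t"]; return o+d*(z-o[2])/d[2]
E
python3 - <<'E'
from h import *
import pickle
P={n:pickle.load(open(n+"0.pkl","rb")) for n in("top","scene")}
C={"housing":{"top":(312,148,392,218),"scene":(236,190,316,260)},"stand":{"top":(225,190,268,230),"scene":(365,180,410,232)}}
tiles=[]
Q={}
for name,bx,z in(("housing",HOUS,.03),("stand",STAND,.03)):
    for combo in(("top",),("scene",),("top","scene")):
        vs=[]
        for n in combo:
            c=C[name][n];u=up(P[n]["pixels"],c).max(2)
            m=(u>(75 if name=="housing" else 48)).astype(np.uint8)
            k,l,s,_=cv2.connectedComponentsWithStats(m);m=(l==1+np.argmax(s[1:,4])).astype(np.uint8)
            m=cv2.morphologyEx(m,cv2.MORPH_CLOSE,np.ones((15,15)))
            vs.append((P[n],m,c))
        g=ground(P["top"],(352,185) if name=="housing" else (247,210),z);g[2]=0
        q,e=fit(vs,bx,g);print(name,combo,q.round(4),round(e,4))
    Q[name]=q
    for n in("top","scene"):
        c=C[name][n];u=up(P[n]["pixels"],c);u=cv2.resize(u,None,fx=1.2,fy=1.2)
        for B in bx:
            pp=((proj(P[n],place(B,q))-c[:2]+.5)*S*1.2).astype(int)
            for i in range(8):
                for b in(1,2,4):
                    if not i&b: cv2.line(u,tuple(map(int,pp[i])),tuple(map(int,pp[i|b])),(0,255,0),1)
        tiles.append(cv2.copyMakeBorder(u,0,max(0,340-u.shape[0]),0,max(0,390-u.shape[1]),0)[:270 if name=="stand" else 340,:390])
    
# blue patches
q=Q["housing"]
for n in P:
    c=C["housing"][n];u=up(P[n]["pixels"],c).astype(int)
    m=((u[...,0]-u[...,2])>70).astype(np.uint8)
    k,l,s,ce=cv2.connectedComponentsWithStats(m)
    for i in range(1,k):
        if s[i,4]>100:
            g=ground(P[n],ce[i]/S+c[:2]-.5+.5/S,.085)-[q[0],q[1],0];a=q[2]
            print(n,"blue",s[i,4],(np.array([[np.cos(a),np.sin(a)],[-np.sin(a),np.cos(a)]])@g[:2]*1000).round(1))
t=[cv2.copyMakeBorder(x,0,340-x.shape[0],0,0,0) for x in tiles]
cv2.imwrite("pics/fit.png",np.vstack([np.hstack(t[:2]),np.hstack(t[2:])])[:600])
E
```

```text
housing ('top',) [ 0.6031 -0.1906  0.1234] 0.043
housing ('scene',) [ 0.6031 -0.1877  0.1127] 0.0272
housing ('top', 'scene') [ 0.603  -0.1883  0.1166] 0.0706
stand ('top',) [ 0.5047  0.201  -0.0112] 0.5514
stand ('scene',) [0.5174 0.197  0.1108] 0.076
stand ('top', 'scene') [0.5171 0.1957 0.0299] 0.6312
top blue 1527 [-28.6 -52. ]
top blue 1514 [-29.8  48. ]
scene blue 1573 [-29.2  50.6]
scene blue 1605 [-28.3 -49.1]
```

View pics/fit.png

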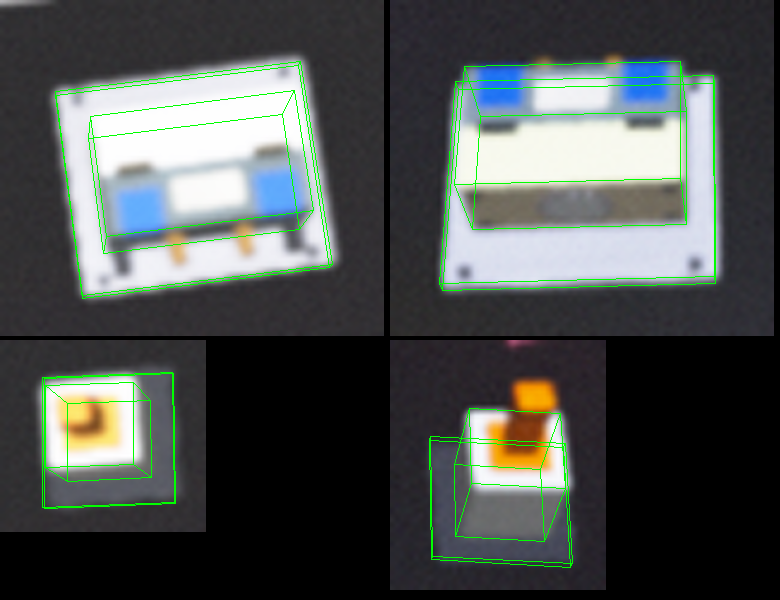

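Run:
```python
from h import *
import pickle
P={n:pickle.load(open(n+"0.pkl","rb")) for n in("top","scene")}
C={"top":(225,185,268,230),"scene":(365,175,410,232)}
TOP=[box(-30,30,-32,32,79.9,80)]
W=[b+[0,0,.016] for b in WEDGE]
M={}
for n in P:
    u=up(P[n]["pixels"],C[n]).astype(int);hsv=cv2.cvtColor(u.clip(0,255).astype(np.uint8),cv2.COLOR_BGR2HSV)
    org=((u[...,2]-u[...,0])>60)&(u[...,2]>60)
    if n=="scene": org&=np.arange(u.shape[0])[:,None]>30
    wh=(u.min(2)>150)
    M[n]=(org.astype(np.uint8),cv2.morphologyEx((wh|org).astype(np.uint8),cv2.MORPH_CLOSE,np.ones((9,9))))
    print(n,org.sum(),wh.sum())
for nm,b,i in(("stand",TOP,1),("standW",TOP+W,1),("wedge",W,0)):
    for combo in(("top",),("scene",),("top","scene")):
        q,e=fit([(P[n],M[n][i],C[n]) for n in combo],b,np.array([.505,.2,0.]));print(nm,combo,q.round(4),round(e,4))
```

```text
top 2096 4438
scene 3349 3525
stand ('top',) [0.519  0.1947 0.0212] 0.0309
stand ('scene',) [0.5182 0.1954 0.0918] 0.0451
stand ('top', 'scene') [0.5181 0.1961 0.089 ] 0.0773
standW ('top',) [0.519  0.1947 0.0212] 0.0309
standW ('scene',) [0.5201 0.1964 0.0868] 0.0243
standW ('top', 'scene') [0.519  0.1965 0.087 ] 0.057
wedge ('top',) [ 0.5173  0.1944 -0.0196] 0.0193
wedge ('scene',) [0.5152 0.1975 0.076 ] 0.0112
wedge ('top', 'scene') [0.5156 0.197  0.0949] 0.0324
```

Call:
{"api": "step_arm", "payload": {"series": [{"rz":-0.139},{"rz":-0.139},{"rz":-0.139},{"rz":-0.139},{"rz":-0.139},{"rz":-0.139},{"rz":-0.139},{"rz":-0.139},{"rz":-0.138}]}}

```text
schema error: expected keys tx, ty, tz, rx, ry, rz, claw
```

```bash
cat >> h.py <<'E'
from scipy.spatial.transform import Rotation as Ro
def state():
    from cell import bot
    o=bot.get_obs();w,x,y,z=o["eef_rot"];R=Ro.from_quat([x,y,z,w]);return o,np.array(o["tcp_pos"]),R
def target(yaw): # tool x at yaw+90deg, y at yaw, z down
    c,s=np.cos(yaw),np.sin(yaw);return Ro.from_matrix(np.array([[-s,c,0],[c,s,0],[0,0,-1]]).T.T)
def go(pos,yaw):
    o,p,R=state();d=R.inv().apply(np.array(pos)-p)*1000;r=(R.inv()*target(yaw)).as_rotvec()
    print("t",round(o["clock"],2),"pos",p.round(4),"yaw",round(np.arctan2(*R.as_matrix()[[1,0],1]),4),"delta mm",d.round(1),"rot",r.round(4),"F",np.round(o["contact_force"],1),"grip",round(o["grip_force"],1),"w",round(o["width"],3))
E
python3 -c "
from h import *
go((.516,.1965,.40),.05)"
```

```text
t 0.5 pos [ 0.244  -0.6293  0.4047] yaw -1.201 delta mm [ 552.1 -671.7    4.7] rot [-1.000e-04 -0.000e+00 -1.251e+00] F [-0.6  0.4  0. ] grip 0.0 w 1.003
```

Call:
{"api": "step_arm", "payload": {"series": [{"tx":0,"ty":0,"tz":0,"rx":0,"ry":0,"rz":-0.139,"claw":-1},{"tx":0,"ty":0,"tz":0,"rx":0,"ry":0,"rz":-0.139,"claw":-1},{"tx":0,"ty":0,"tz":0,"rx":0,"ry":0,"rz":-0.139,"claw":-1},{"tx":0,"ty":0,"tz":0,"rx":0,"ry":0,"rz":-0.139,"claw":-1},{"tx":0,"ty":0,"tz":0,"rx":0,"ry":0,"rz":-0.139,"claw":-1},{"tx":0,"ty":0,"tz":0,"rx":0,"ry":0,"rz":-0.139,"claw":-1},{"tx":0,"ty":0,"tz":0,"rx":0,"ry":0,"rz":-0.139,"claw":-1},{"tx":0,"ty":0,"tz":0,"rx":0,"ry":0,"rz":-0.139,"claw":-1},{"tx":0,"ty":0,"tz":0,"rx":0,"ry":0,"rz":-0.139,"claw":-1},{"tx":40,"ty":13,"tz":0,"rx":0,"ry":0,"rz":0,"claw":-1},{"tx":40,"ty":13,"tz":0,"rx":0,"ry":0,"rz":0,"claw":-1},{"tx":40,"ty":13,"tz":0,"rx":0,"ry":0,"rz":0,"claw":-1}]}}

```text
clock: 1.7
tcp_pos: [0.277, -0.5064, 0.4045]
eef_rot: [-0.0, 0.69, 0.724, 0.0]
contact_force: [0.3, 0.4, -0.2]
width: 1.004
grip_force: 0.0
```

```bash
python3 -c "
from h import *
go((.516,.1965,.40),.05)"
```

```text
t 1.7 pos [ 0.277  -0.5064  0.4045] yaw 0.0491 delta mm [690.3 273.2   4.7] rot [ 0.0002 -0.0002 -0.0009] F [ 0.3  0.4 -0.2] grip 0.0 w 1.004
```

Call:
{"api": "step_arm", "payload": {"series": [{"tx":40,"ty":20,"tz":0,"rx":0,"ry":0,"rz":0,"claw":-1},{"tx":40,"ty":20,"tz":0,"rx":0,"ry":0,"rz":0,"claw":-1},{"tx":40,"ty":20,"tz":0,"rx":0,"ry":0,"rz":0,"claw":-1},{"tx":40,"ty":20,"tz":0,"rx":0,"ry":0,"rz":0,"claw":-1},{"tx":40,"ty":20,"tz":0,"rx":0,"ry":0,"rz":0,"claw":-1},{"tx":40,"ty":20,"tz":0,"rx":0,"ry":0,"rz":0,"claw":-1},{"tx":40,"ty":20,"tz":0,"rx":0,"ry":0,"rz":0,"claw":-1},{"tx":40,"ty":20,"tz":0,"rx":0,"ry":0,"rz":0,"claw":-1},{"tx":40,"ty":20,"tz":0,"rx":0,"ry":0,"rz":0,"claw":-1},{"tx":40,"ty":20,"tz":0,"rx":0,"ry":0,"rz":0,"claw":-1},{"tx":40,"ty":20,"tz":0,"rx":0,"ry":0,"rz":0,"claw":-1},{"tx":40,"ty":20,"tz":0,"rx":0,"ry":0,"rz":0,"claw":-1}]}}

```text
clock: 2.9
tcp_pos: [0.493, -0.0142, 0.4052]
eef_rot: [0.001, 0.689, 0.725, 0.0]
contact_force: [0.5, -0.4, 0.4]
width: 1.001
grip_force: 0.0
```

```bash
python3 -c "
from h import *
go((.516,.1965,.40),.05)"
```

```text
t 2.9 pos [ 0.493  -0.0142  0.4052] yaw 0.0501 delta mm [209.3  33.6   5.2] rot [0.0013 0.0005 0.0001] F [ 0.5 -0.4  0.4] grip 0.0 w 1.001
```

Call:
{"api": "step_arm", "payload": {"series": [{"tx":42,"ty":7,"tz":0,"rx":0,"ry":0,"rz":0,"claw":-1},{"tx":42,"ty":7,"tz":0,"rx":0,"ry":0,"rz":0,"claw":-1},{"tx":42,"ty":7,"tz":0,"rx":0,"ry":0,"rz":0,"claw":-1},{"tx":42,"ty":7,"tz":0,"rx":0,"ry":0,"rz":0,"claw":-1},{"tx":41,"ty":6,"tz":5,"rx":0,"ry":0,"rz":0,"claw":-1},{"tx":0,"ty":0,"tz":30,"rx":0,"ry":0,"rz":0,"claw":-1},{"tx":0,"ty":0,"tz":30,"rx":0,"ry":0,"rz":0,"claw":-1},{"tx":0,"ty":0,"tz":30,"rx":0,"ry":0,"rz":0,"claw":-1},{"tx":0,"ty":0,"tz":20,"rx":0,"ry":0,"rz":0,"claw":-1},{"tx":0,"ty":0,"tz":14,"rx":0,"ry":0,"rz":0,"claw":-1},{"tx":0,"ty":0,"tz":0,"rx":0,"ry":0,"rz":0,"claw":-1}]}}

```text
clock: 4.0
tcp_pos: [0.5154, 0.1941, 0.2736]
eef_rot: [-0.001, 0.689, 0.725, -0.002]
contact_force: [0.0, 0.6, 0.7]
width: 0.999
grip_force: 0.0
```

```bash
python3 -c "
from h import *
go((.516,.1965,.276),.05)
from cell import bot
a=[]
for n,c in(('top',(210,170,290,250)),('scene',(350,140,430,240))):
    p=bot.capture(n);a.append(cv2.resize(p['pixels'][c[1]:c[3],c[0]:c[2]],(480,480 if n=='top' else 600))[:480,:390] )
cv2.imwrite('pics/g1.png',np.hstack(a))"
```

```text
t 4.0 pos [0.5154 0.1941 0.2736] yaw 0.05 delta mm [ 2.3  0.7 -2.4] rot [-0.0042  0.0005 -0.    ] F [0.  0.6 0.7] grip 0.0 w 0.999
```

View pics/g1.png

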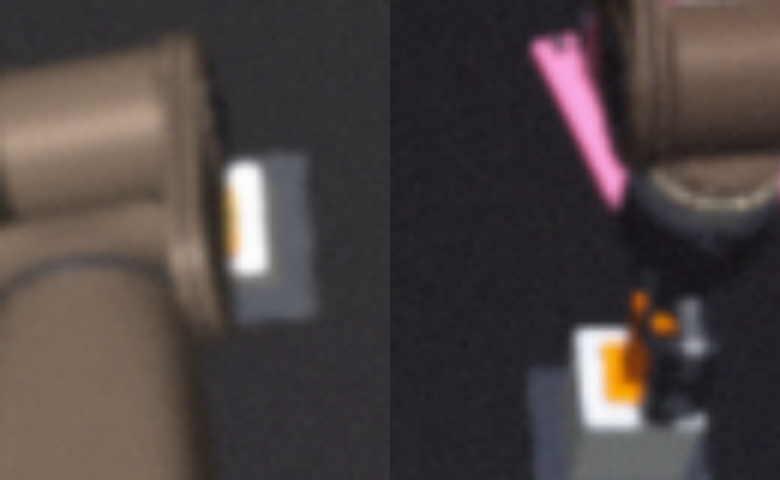

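```bash
python3 -c "
from h import *
import pickle
p=pickle.load(open('scene0.pkl','rb'))
o,t,R=state()
for y in(-50,-42,0,42,50):
  for z in(142,160): print(y,z,((proj(p,[t+R.apply([0,y/1000,z/1000])])[0]-[350,140])*6+[390,0]).round(0))
for X in((.516,.1965,.151),(.516,.1965,.086),(.519,.196,.08)): print(X,((proj(p,[X])[0]-[350,140])*6+[390,0]).round(0))
"
```

```text
-50 142 [644. 242.]
-50 160 [638. 260.]
-42 142 [645. 255.]
-42 160 [639. 272.]
0 142 [649. 320.]
0 160 [644. 338.]
42 142 [654. 388.]
42 160 [649. 405.]
50 142 [655. 402.]
50 160 [650. 418.]
(0.516, 0.1965, 0.151) [659. 303.]
(0.516, 0.1965, 0.086) [639. 365.]
(0.519, 0.196, 0.08) [636. 375.]
```

```bash
python3 -c "
from h import *
from cell import bot
p=bot.capture('scene')
u=p['pixels'][155:230,360:430];u=cv2.convertScaleAbs(cv2.resize(u,None,fx=8,fy=8,interpolation=cv2.INTER_CUBIC),alpha=1.8,beta=10)
o,t,R=state()
for y in(-42,0,42):
  a=proj(p,[t+R.apply([x/1000,y/1000,.160]) for x in(-11,11)])
  q=((a-[360,155]+.5)*8).astype(int).tolist();cv2.line(u,tuple(q[0]),tuple(q[1]),(0,255,0),1)
cv2.imwrite('pics/g2.png',u)"
```

```text
(no output)
```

View pics/g2.png

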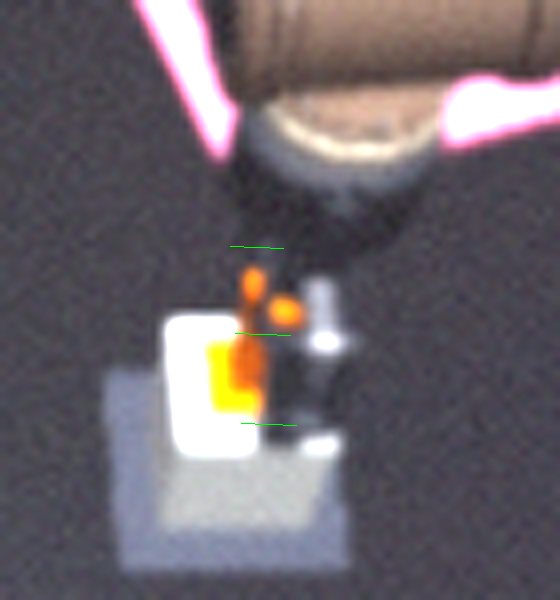

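Call:
{"api": "step_arm", "payload": {"series": [{"tx":0,"ty":0,"tz":-2,"rx":0,"ry":0,"rz":0,"claw":0},{"tx":0,"ty":0,"tz":0,"rx":0,"ry":0,"rz":0,"claw":1},{"tx":0,"ty":0,"tz":0,"rx":0,"ry":0,"rz":0,"claw":1},{"tx":0,"ty":0,"tz":0,"rx":0,"ry":0,"rz":0,"claw":1},{"tx":0,"ty":0,"tz":0,"rx":0,"ry":0,"rz":0,"claw":1},{"tx":0,"ty":0,"tz":0,"rx":0,"ry":0,"rz":0,"claw":1},{"tx":0,"ty":0,"tz":0,"rx":0,"ry":0,"rz":0,"claw":1},{"tx":0,"ty":0,"tz":0,"rx":0,"ry":0,"rz":0,"claw":1}], "newtons": 80}}

```text
clock: 4.95
tcp_pos: [0.5164, 0.1943, 0.2782]
eef_rot: [0.0, 0.689, 0.725, 0.0]
contact_force: [0.7, 0.1, 1.9]
width: 0.247
grip_force: 78.3
```

```bash
python3 -c "
from h import *
go((.516,.1965,.276),.05)"
```

```text
t 4.95 pos [0.5164 0.1943 0.2782] yaw 0.05 delta mm [ 2.2 -0.3  2.2] rot [ 0.0009 -0.0001 -0.    ] F [0.7 0.1 1.9] grip 78.3 w 0.247
```

Call:
{"api": "step_arm", "payload": {"series": [{"tx":0,"ty":0,"tz":-20,"rx":0,"ry":0,"rz":0,"claw":1},{"tx":0,"ty":0,"tz":-30,"rx":0,"ry":0,"rz":0,"claw":1},{"tx":0,"ty":0,"tz":-30,"rx":0,"ry":0,"rz":0,"claw":1},{"tx":0,"ty":0,"tz":-30,"rx":0,"ry":0,"rz":0,"claw":1},{"tx":-25,"ty":6,"tz":0,"rx":0,"ry":0,"rz":0,"claw":1},{"tx":-40,"ty":8,"tz":0,"rx":0,"ry":0,"rz":0,"claw":1},{"tx":-40,"ty":8,"tz":0,"rx":0,"ry":0,"rz":0,"claw":1},{"tx":-40,"ty":8,"tz":0,"rx":0,"ry":0,"rz":0,"claw":1},{"tx":-40,"ty":8,"tz":0,"rx":0,"ry":0,"rz":0,"claw":1},{"tx":-40,"ty":8,"tz":0,"rx":0,"ry":0,"rz":-0.03,"claw":1},{"tx":-40,"ty":8,"tz":0,"rx":0,"ry":0,"rz":-0.03,"claw":1},{"tx":-30,"ty":6,"tz":0,"rx":0,"ry":0,"rz":-0.014,"claw":1}]}}

```text
clock: 6.15
tcp_pos: [0.5937, -0.0988, 0.3865]
eef_rot: [-0.001, 0.662, 0.749, -0.001]
contact_force: [-0.1, 0.1, -1.0]
width: 0.247
grip_force: 78.3
```

```bash
python3 -c "
from h import *
go((.6025,-.140,.368),.124)"
```

```text
t 6.15 pos [ 0.5937 -0.0988  0.3865] yaw 0.1235 delta mm [-42.    3.7  18.4] rot [-0.0019 -0.0006 -0.0005] F [-0.1  0.1 -1. ] grip 78.3 w 0.247
```

Call:
{"api": "step_arm", "payload": {"series": [{"tx":-20,"ty":2,"tz":9,"rx":0,"ry":0,"rz":0,"claw":1},{"tx":-15,"ty":2,"tz":9,"rx":0,"ry":0,"rz":0,"claw":1},{"tx":-7,"ty":0,"tz":0,"rx":0,"ry":0,"rz":0,"claw":1},{"tx":0,"ty":0,"tz":0,"rx":0,"ry":0,"rz":0,"claw":1},{"tx":0,"ty":0,"tz":0,"rx":0,"ry":0,"rz":0,"claw":1}]}}

```text
clock: 6.65
tcp_pos: [0.6029, -0.1368, 0.3696]
eef_rot: [-0.0, 0.662, 0.75, 0.0]
contact_force: [0.4, -0.2, -0.5]
width: 0.245
grip_force: 78.3
```

```bash
cat > look.py <<'E'
from h import *
from cell import bot
import sys
def look(name,dx=0.,dy=2.,H=(.603,-.1885,.124)):
    o,t,R=state();q=[t[0],t[1],np.arctan2(*R.as_matrix()[[1,0],1])]
    W=[box(-11,11,-12,12,70,135),box(-20,20,-22,22,64,70),np.array([[x,y,z] for y in(-10,10) for x,z in((-5,0),(-3,0),(-5,64),(7.7,64))])/1000.]
    out=[]
    for n in("scene","top"):
        p=bot.capture(n)
        k=place(np.array([[0,0,.085]]),H)
        c0=proj(p,k)[0].astype(int);c=(c0[0]-40,c0[1]-50,c0[0]+40,c0[1]+35);s=(9.9 if n=="scene" else 9.9)*.5
        u=cv2.resize(p["pixels"][c[1]:c[3],c[0]:c[2]],None,fx=10 if n=="scene" else 5,fy=10 if n=="scene" else 5,interpolation=cv2.INTER_CUBIC);s=10 if n=="scene" else 5
        if n=="top": continue
        def draw(X,col):
            h=cv2.convexHull(((proj(p,X)-c[:2]+.5)*s).astype(np.int32));cv2.polylines(u,[h],True,col,1)
        for B in W: draw(place(B+[dx/1000,dy/1000,0],q,t[2]-.2622),(0,255,0))
        for y in(-50,50): draw(place(np.array([[x,yy,85] for x in(-3,7) for yy in(y-14,y+14)])/1000.,H),(255,0,255))
        draw(place(HOUS[0],H),(0,255,255))
        u=u[:600];cv2.imwrite(f"pics/{name}.png",u)
E
python3 -c "
from look import *
go((.6025,-.140,.368),.124)
look('s1')"
```

```text
t 6.65 pos [ 0.6029 -0.1368  0.3696] yaw 0.1248 delta mm [-3.2 -0.8  1.6] rot [-0.0002 -0.0007  0.0008] F [ 0.4 -0.2 -0.5] grip 78.3 w 0.245
```

View pics/s1.png

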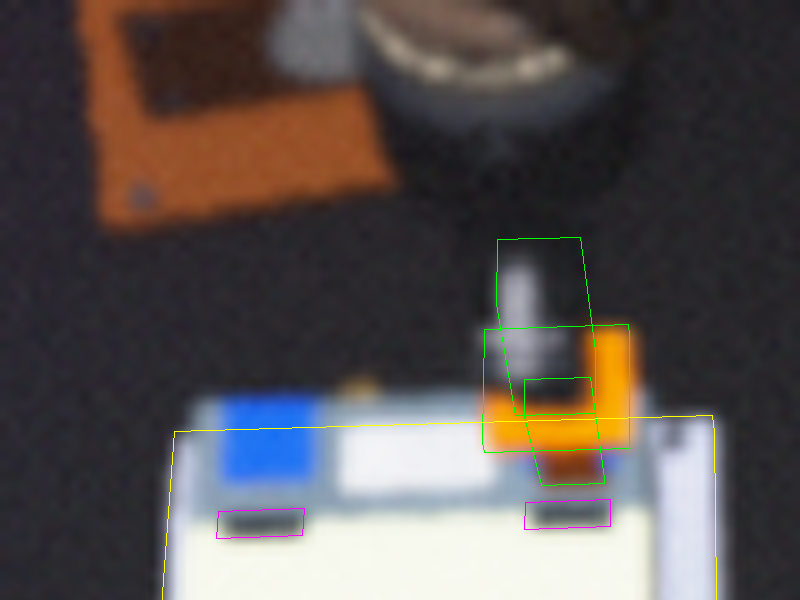

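Call:
{"api": "step_arm", "payload": {"series": [{"tx":-3,"ty":-0.8,"tz":5,"rx":0,"ry":0,"rz":0,"claw":1},{"tx":0,"ty":0,"tz":6,"rx":0,"ry":0,"rz":0,"claw":1},{"tx":0,"ty":0,"tz":6,"rx":0,"ry":0,"rz":0,"claw":1},{"tx":0,"ty":0,"tz":5,"rx":0,"ry":0,"rz":0,"claw":1},{"tx":0,"ty":0,"tz":4,"rx":0,"ry":0,"rz":0,"claw":1},{"tx":0,"ty":0,"tz":3,"rx":0,"ry":0,"rz":0,"claw":1},{"tx":0,"ty":0,"tz":2,"rx":0,"ry":0,"rz":0,"claw":1},{"tx":0,"ty":0,"tz":0,"rx":0,"ry":0,"rz":0,"claw":1}]}}

```text
clock: 7.55
tcp_pos: [0.6025, -0.1408, 0.3384]
eef_rot: [-0.0, 0.662, 0.75, -0.0]
contact_force: [-0.5, -0.1, -1.9]
width: 0.249
grip_force: 78.3
```

```bash
python3 -c "
from look import *
go((.6025,-.140,.3422),.124)"
```

```text
t 7.55 pos [ 0.6025 -0.1408  0.3384] yaw 0.124 delta mm [ 0.8  0.1 -3.8] rot [-0.0005 -0.0003 -0.    ] F [-0.5 -0.1 -1.9] grip 78.3 w 0.249
```

Call:
{"api": "step_arm", "payload": {"series": [{"tx":0,"ty":0,"tz":4,"rx":0,"ry":0,"rz":0,"claw":1},{"tx":0,"ty":0,"tz":4,"rx":0,"ry":0,"rz":0,"claw":1},{"tx":0,"ty":0,"tz":4,"rx":0,"ry":0,"rz":0,"claw":1},{"tx":0,"ty":0,"tz":0,"rx":0,"ry":0,"rz":0,"claw":1}]}}

```text
clock: 7.95
tcp_pos: [0.6022, -0.1409, 0.3261]
eef_rot: [-0.001, 0.662, 0.75, -0.001]
contact_force: [-2.8, -0.5, -0.3]
width: 0.245
grip_force: 78.5
```

```bash
python3 -c "
from look import *
go((.6025,-.140,.3222),.124)
look('s2')"
```

```text
t 7.95 pos [ 0.6022 -0.1409  0.3261] yaw 0.1242 delta mm [0.8 0.5 3.8] rot [-0.0024 -0.0003  0.0002] F [-2.8 -0.5 -0.3] grip 78.5 w 0.245
```

View pics/s2.png

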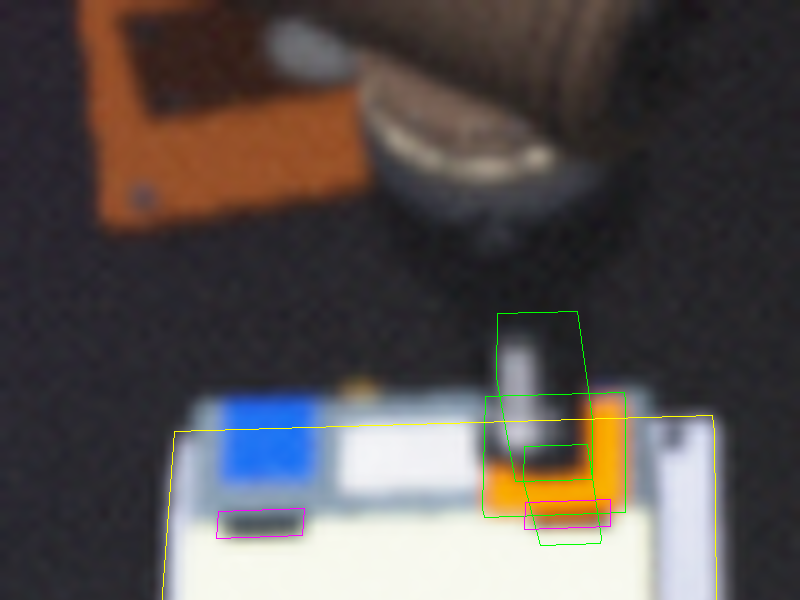

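Call:
{"api": "step_arm", "payload": {"series": [{"tx":0,"ty":0,"tz":3,"rx":0,"ry":0,"rz":0,"claw":1},{"tx":0,"ty":0,"tz":3,"rx":0,"ry":0,"rz":0,"claw":1},{"tx":0,"ty":0,"tz":3,"rx":0,"ry":0,"rz":0,"claw":1},{"tx":0,"ty":0,"tz":3,"rx":0,"ry":0,"rz":0,"claw":1},{"tx":0,"ty":0,"tz":0,"rx":0,"ry":0,"rz":0,"claw":1},{"tx":0,"ty":0,"tz":0,"rx":0,"ry":0,"rz":0,"claw":1}]}}

```text
clock: 8.65
tcp_pos: [0.6023, -0.141, 0.3157]
eef_rot: [-0.001, 0.662, 0.75, -0.001]
contact_force: [-6.0, -0.9, 5.2]
width: 0.249
grip_force: 79.4
```

```bash
python3 -c "
from look import *
go((.6025,-.140,.3142),.124)"
```

```text
t 8.65 pos [ 0.6023 -0.141   0.3157] yaw 0.1243 delta mm [1.  0.3 1.5] rot [-0.0022  0.0004  0.0003] F [-6.  -0.9  5.2] grip 79.4 w 0.249
```

Call:
{"api": "step_arm", "payload": {"series": [{"tx":0,"ty":0,"tz":3,"rx":0,"ry":0,"rz":0,"claw":1},{"tx":0,"ty":0,"tz":2,"rx":0,"ry":0,"rz":0,"claw":1},{"tx":0,"ty":0,"tz":0,"rx":0,"ry":0,"rz":0,"claw":1}]}}

```text
clock: 8.95
tcp_pos: [0.6023, -0.141, 0.3107]
eef_rot: [-0.001, 0.662, 0.75, -0.001]
contact_force: [-6.3, 0.7, 4.8]
width: 0.247
grip_force: 79.5
```

```bash
python3 -c "
from look import *
go((.6025,-.140,.3142),.124)"
```

```text
t 8.95 pos [ 0.6023 -0.141   0.3107] yaw 0.1242 delta mm [ 1.   0.3 -3.5] rot [-0.0022  0.0003  0.0002] F [-6.3  0.7  4.8] grip 79.5 w 0.247
```

Call:
{"api": "step_arm", "payload": {"series": [{"tx":0,"ty":0,"tz":-10,"rx":0,"ry":0,"rz":0,"claw":1},{"tx":0,"ty":0,"tz":-20,"rx":0,"ry":0,"rz":0,"claw":1},{"tx":0,"ty":0,"tz":-20,"rx":0,"ry":0,"rz":0,"claw":1},{"tx":-10,"ty":0,"tz":-7,"rx":0,"ry":0,"rz":0,"claw":1},{"tx":-30,"ty":0,"tz":0,"rx":0,"ry":0,"rz":0,"claw":1},{"tx":-30,"ty":0,"tz":0,"rx":0,"ry":0,"rz":0,"claw":1},{"tx":-20,"ty":0,"tz":0,"rx":0,"ry":0,"rz":0,"claw":1},{"tx":-9,"ty":0,"tz":0,"rx":0,"ry":0,"rz":0,"claw":1},{"tx":0,"ty":0,"tz":0,"rx":0,"ry":0,"rz":0,"claw":1},{"tx":0,"ty":0,"tz":0,"rx":0,"ry":0,"rz":0,"claw":1}]}}

```text
clock: 9.95
tcp_pos: [0.6148, -0.2386, 0.3663]
eef_rot: [-0.001, 0.662, 0.75, 0.0]
contact_force: [-0.2, 0.5, -0.8]
width: 0.249
grip_force: 79.1
```

```bash
python3 -c "
from look import *
go((.6025+.0124,-.140-.0992,.368),.124)
look('s3')"
```

```text
t 9.95 pos [ 0.6148 -0.2386  0.3663] yaw 0.124 delta mm [-0.6  0.1 -1.7] rot [-0.0003 -0.0011  0.    ] F [-0.2  0.5 -0.8] grip 79.1 w 0.249
```

View pics/s3.png

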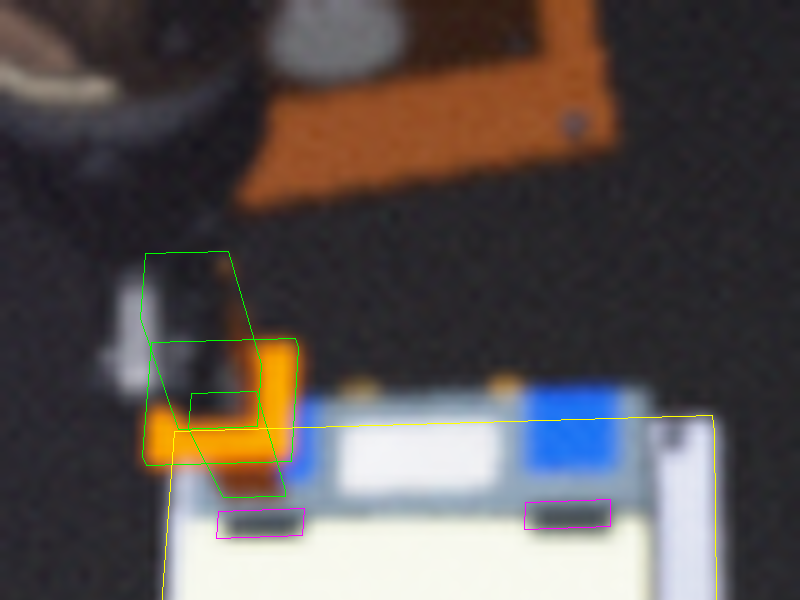

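Call:
{"api": "step_arm", "payload": {"series": [{"tx":-0.5,"ty":0,"tz":6,"rx":0,"ry":0,"rz":0,"claw":1},{"tx":0,"ty":0,"tz":7,"rx":0,"ry":0,"rz":0,"claw":1},{"tx":0,"ty":0,"tz":7,"rx":0,"ry":0,"rz":0,"claw":1},{"tx":0,"ty":0,"tz":5,"rx":0,"ry":0,"rz":0,"claw":1},{"tx":0,"ty":0,"tz":4,"rx":0,"ry":0,"rz":0,"claw":1},{"tx":0,"ty":0,"tz":4,"rx":0,"ry":0,"rz":0,"claw":1},{"tx":0,"ty":0,"tz":4,"rx":0,"ry":0,"rz":0,"claw":1},{"tx":0,"ty":0,"tz":3,"rx":0,"ry":0,"rz":0,"claw":1},{"tx":0,"ty":0,"tz":0,"rx":0,"ry":0,"rz":0,"claw":1}]}}

```text
clock: 10.95
tcp_pos: [0.6146, -0.2396, 0.3262]
eef_rot: [-0.001, 0.662, 0.75, -0.0]
contact_force: [-1.3, -0.1, -1.3]
width: 0.245
grip_force: 79.1
```

```bash
cat >> look.py <<'E'
def slots(p,H=(.603,-.1878,.124)):
    g=p["pixels"].astype(np.float32).mean(2);out=[]
    for y0 in(50,-50):
        prof=[]
        xs=np.arange(-9,22.1,.5)
        ys=np.arange(y0-8,y0+8.1,2)
        X=np.array([[x,y,85] for x in xs for y in ys])/1000.
        uv=proj(p,place(X,H)).astype(np.float32)
        v=cv2.remap(g,uv[:,0].reshape(1,-1),uv[:,1].reshape(1,-1),cv2.INTER_CUBIC).reshape(len(xs),-1).mean(1)
        # cream edge: position of half level between min and cream
        i=v.argmin();half=(v[i]+v[-8:].mean())/2;j=i+np.argmax(v[i:]>half)
        out.append((y0,round(xs[j]-.5*(v[j]-half)/(v[j]-v[j-1]),2),int(v[i])))
    return out
E
python3 -c "
from look import *
import pickle
go((.6025+.0124,-.140-.0992,.3107),.124)
print('init',slots(pickle.load(open('scene0.pkl','rb'))));print(slots(bot.capture('scene')))"
```

```text
t 10.95 pos [ 0.6146 -0.2396  0.3262] yaw 0.124 delta mm [ 0.3  0.4 15.5] rot [-0.0014 -0.0003  0.    ] F [-1.3 -0.1 -1.3] grip 79.1 w 0.245
init [(50, np.float64(6.8), 93), (-50, np.float64(7.19), 89)]
[(50, np.float64(9.27), 84), (-50, np.float64(7.87), 108)]
```

Call:
{"api": "step_arm", "payload": {"series": [{"tx":0,"ty":0,"tz":3,"rx":0,"ry":0,"rz":0,"claw":1},{"tx":0,"ty":0,"tz":3,"rx":0,"ry":0,"rz":0,"claw":1},{"tx":0,"ty":0,"tz":3,"rx":0,"ry":0,"rz":0,"claw":1},{"tx":0,"ty":0,"tz":3,"rx":0,"ry":0,"rz":0,"claw":1},{"tx":0,"ty":0,"tz":3,"rx":0,"ry":0,"rz":0,"claw":1},{"tx":0,"ty":0,"tz":3,"rx":0,"ry":0,"rz":0,"claw":1},{"tx":0,"ty":0,"tz":3,"rx":0,"ry":0,"rz":0,"claw":1},{"tx":0,"ty":0,"tz":3,"rx":0,"ry":0,"rz":0,"claw":1},{"tx":0,"ty":0,"tz":0,"rx":0,"ry":0,"rz":0,"claw":1}]}}

```text
clock: 11.9
tcp_pos: [0.6147, -0.2402, 0.3044]
eef_rot: [0.0, 0.662, 0.75, -0.001]
contact_force: [-4.5, -1.4, 5.3]
width: 0.247
grip_force: 80.1
```

```bash
python3 -c "
from look import *
go((.6025+.0124,-.140-.0992,.3017),.124)
print(slots(bot.capture('scene')))"
```

```text
t 11.9 pos [ 0.6147 -0.2402  0.3044] yaw 0.1246 delta mm [1.  0.3 2.7] rot [-0.0011  0.0021  0.0006] F [-4.5 -1.4  5.3] grip 80.1 w 0.247
[(50, np.float64(9.35), 82), (-50, np.float64(11.13), 84)]
```

Call:
{"api": "step_arm", "payload": {"series": [{"tx":0,"ty":0,"tz":3,"rx":0,"ry":0,"rz":0,"claw":1},{"tx":0,"ty":0,"tz":3,"rx":0,"ry":0,"rz":0,"claw":1},{"tx":0,"ty":0,"tz":0,"rx":0,"ry":0,"rz":0,"claw":1},{"tx":0,"ty":0,"tz":-15,"rx":0,"ry":0,"rz":0,"claw":1},{"tx":0,"ty":0,"tz":-25,"rx":0,"ry":0,"rz":0,"claw":1},{"tx":0,"ty":0,"tz":-25,"rx":0,"ry":0,"rz":0,"claw":1},{"tx":10,"ty":0,"tz":-5,"rx":0,"ry":0,"rz":0,"claw":1},{"tx":30,"ty":0,"tz":0,"rx":0,"ry":0,"rz":0,"claw":1},{"tx":30,"ty":0,"tz":0,"rx":0,"ry":0,"rz":0,"claw":1},{"tx":20,"ty":0,"tz":0,"rx":0,"ry":0,"rz":0,"claw":1},{"tx":10,"ty":0,"tz":0,"rx":0,"ry":0,"rz":0,"claw":1},{"tx":0,"ty":0,"tz":0,"rx":0,"ry":0,"rz":0,"claw":1}]}}

```text
clock: 13.15
tcp_pos: [0.6024, -0.1389, 0.3665]
eef_rot: [-0.0, 0.661, 0.75, 0.0]
contact_force: [-0.2, -0.8, -1.3]
width: 0.245
grip_force: 79.4
```

```bash
python3 -c "
from look import *
go((.6025,-.140,.368),.124)
print(slots(bot.capture('scene')))"
```

```text
t 13.15 pos [ 0.6024 -0.1389  0.3665] yaw 0.126 delta mm [-1.1 -0.  -1.5] rot [-0.0001 -0.0002  0.002 ] F [-0.2 -0.8 -1.3] grip 79.4 w 0.245
[(50, np.float64(9.32), 82), (-50, np.float64(11.05), 74)]
```

Call:
{"api": "step_arm", "payload": {"series": [{"tx":-1,"ty":0,"tz":8,"rx":0,"ry":0,"rz":0,"claw":1},{"tx":0,"ty":0,"tz":10,"rx":0,"ry":0,"rz":0,"claw":1},{"tx":0,"ty":0,"tz":10,"rx":0,"ry":0,"rz":0,"claw":1},{"tx":0,"ty":0,"tz":10,"rx":0,"ry":0,"rz":0,"claw":1},{"tx":0,"ty":0,"tz":10,"rx":0,"ry":0,"rz":0,"claw":1},{"tx":0,"ty":0,"tz":6,"rx":0,"ry":0,"rz":0,"claw":1},{"tx":0,"ty":0,"tz":5,"rx":0,"ry":0,"rz":0,"claw":1},{"tx":0,"ty":0,"tz":5,"rx":0,"ry":0,"rz":0,"claw":1},{"tx":0,"ty":0,"tz":5,"rx":0,"ry":0,"rz":0,"claw":1},{"tx":0,"ty":0,"tz":4,"rx":0,"ry":0,"rz":0,"claw":1},{"tx":0,"ty":0,"tz":4,"rx":0,"ry":0,"rz":0,"claw":1},{"tx":0,"ty":0,"tz":0,"rx":0,"ry":0,"rz":0,"claw":1}]}}

```text
clock: 14.4
tcp_pos: [0.6023, -0.1417, 0.2908]
eef_rot: [-0.001, 0.662, 0.75, -0.001]
contact_force: [-3.9, -0.4, 5.2]
width: 0.25
grip_force: 80.3
```

```bash
python3 -c "
from look import *
go((.6025,-.140,.2852),.124)
print(slots(bot.capture('scene')))"
```

```text
t 14.4 pos [ 0.6023 -0.1417  0.2908] yaw 0.1246 delta mm [1.7 0.4 5.6] rot [-0.0027  0.001   0.0006] F [-3.9 -0.4  5.2] grip 80.3 w 0.25
[(50, np.float64(9.47), 68), (-50, np.float64(10.86), 73)]
```

Call:
{"api": "step_arm", "payload": {"series": [{"tx":1,"ty":0,"tz":3,"rx":0,"ry":0,"rz":0,"claw":1},{"tx":0,"ty":0,"tz":2,"rx":0,"ry":0,"rz":0,"claw":1},{"tx":0,"ty":0,"tz":0,"rx":0,"ry":0,"rz":0,"claw":1},{"tx":0,"ty":0,"tz":-15,"rx":0,"ry":0,"rz":0,"claw":1},{"tx":0,"ty":0,"tz":-30,"rx":0,"ry":0,"rz":0,"claw":1},{"tx":0,"ty":0,"tz":-30,"rx":0,"ry":0,"rz":0,"claw":1},{"tx":-10,"ty":0,"tz":-7,"rx":0,"ry":0,"rz":0,"claw":1},{"tx":-30,"ty":0,"tz":0,"rx":0,"ry":0,"rz":0,"claw":1},{"tx":-30,"ty":0,"tz":0,"rx":0,"ry":0,"rz":0,"claw":1},{"tx":-20,"ty":0,"tz":0,"rx":0,"ry":0,"rz":0,"claw":1},{"tx":-9,"ty":0,"tz":0,"rx":0,"ry":0,"rz":0,"claw":1},{"tx":0,"ty":0,"tz":0,"rx":0,"ry":0,"rz":0,"claw":1}]}}

```text
clock: 15.65
tcp_pos: [0.6146, -0.2397, 0.366]
eef_rot: [-0.001, 0.663, 0.749, 0.0]
contact_force: [-0.2, 0.5, -2.1]
width: 0.248
grip_force: 79.6
```

```bash
python3 -c "
from look import *
go((.6025+.0124,-.140-.0992,.368),.124)
print(slots(bot.capture('scene')))"
```

```text
t 15.65 pos [ 0.6146 -0.2397  0.366 ] yaw 0.1222 delta mm [ 0.5  0.4 -2. ] rot [-0.0007 -0.0008 -0.0018] F [-0.2  0.5 -2.1] grip 79.6 w 0.248
[(50, np.float64(13.57), 76), (-50, np.float64(10.93), 75)]
```

Call:
{"api": "step_arm", "payload": {"series": [{"tx":0.5,"ty":1,"tz":8,"rx":0,"ry":0,"rz":0,"claw":1},{"tx":0,"ty":0,"tz":10,"rx":0,"ry":0,"rz":0,"claw":1},{"tx":0,"ty":0,"tz":10,"rx":0,"ry":0,"rz":0,"claw":1},{"tx":0,"ty":0,"tz":10,"rx":0,"ry":0,"rz":0,"claw":1},{"tx":0,"ty":0,"tz":10,"rx":0,"ry":0,"rz":0,"claw":1},{"tx":0,"ty":0,"tz":7,"rx":0,"ry":0,"rz":0,"claw":1},{"tx":0,"ty":0,"tz":6,"rx":0,"ry":0,"rz":0,"claw":1},{"tx":0,"ty":0,"tz":6,"rx":0,"ry":0,"rz":0,"claw":1},{"tx":0,"ty":0,"tz":5,"rx":0,"ry":0,"rz":0,"claw":1},{"tx":0,"ty":0,"tz":5,"rx":0,"ry":0,"rz":0,"claw":1},{"tx":0,"ty":0,"tz":3,"rx":0,"ry":0,"rz":0,"claw":1},{"tx":0,"ty":0,"tz":0,"rx":0,"ry":0,"rz":0,"claw":1}]}}

```text
clock: 16.9
tcp_pos: [0.6151, -0.2386, 0.2875]
eef_rot: [-0.001, 0.662, 0.75, -0.002]
contact_force: [-5.7, -0.8, 4.2]
width: 0.246
grip_force: 80.5
```

Call:
{"api": "step_arm", "payload": {"series": [{"tx":0,"ty":0,"tz":0,"rx":0,"ry":0,"rz":0,"claw":1},{"tx":0,"ty":0,"tz":-15,"rx":0,"ry":0,"rz":0,"claw":1},{"tx":0,"ty":0,"tz":-30,"rx":0,"ry":0,"rz":0,"claw":1},{"tx":0,"ty":0,"tz":-30,"rx":0,"ry":0,"rz":0,"claw":1},{"tx":10,"ty":-1,"tz":-5,"rx":0,"ry":0,"rz":0,"claw":1},{"tx":30,"ty":0,"tz":0,"rx":0,"ry":0,"rz":0,"claw":1},{"tx":30,"ty":0,"tz":0,"rx":0,"ry":0,"rz":0,"claw":1},{"tx":20,"ty":0,"tz":0,"rx":0,"ry":0,"rz":0,"claw":1},{"tx":9,"ty":0,"tz":0,"rx":0,"ry":0,"rz":0,"claw":1},{"tx":0,"ty":0,"tz":0,"rx":0,"ry":0,"rz":0,"claw":1}]}}

```text
clock: 17.9
tcp_pos: [0.6023, -0.1385, 0.3664]
eef_rot: [-0.0, 0.661, 0.75, -0.0]
contact_force: [0.6, -0.7, -0.5]
width: 0.244
grip_force: 79.7
```

```bash
python3 -c "
from look import *
go((.6025,-.140,.368),.124)
print(slots(bot.capture('scene')))
look('s4')"
```

```text
t 17.9 pos [ 0.6023 -0.1385  0.3664] yaw 0.1259 delta mm [-1.5 -0.  -1.6] rot [-0.0001 -0.      0.0019] F [ 0.6 -0.7 -0.5] grip 79.7 w 0.244
[(50, np.float64(13.38), 76), (-50, np.float64(13.41), 76)]
```

View pics/s4.png

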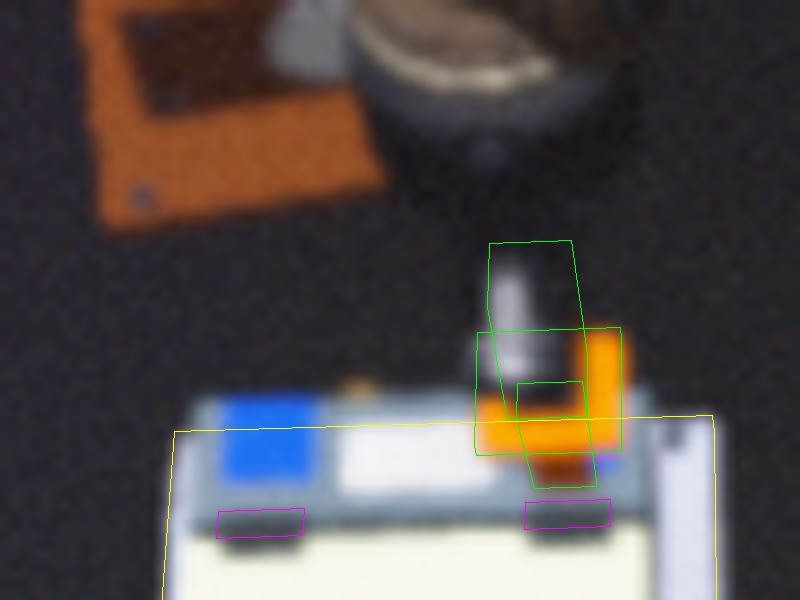

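Call:
{"api": "step_arm", "payload": {"series": [{"tx":-1.5,"ty":1.5,"tz":8,"rx":0,"ry":0,"rz":0,"claw":1},{"tx":0,"ty":0,"tz":10,"rx":0,"ry":0,"rz":0,"claw":1},{"tx":0,"ty":0,"tz":10,"rx":0,"ry":0,"rz":0,"claw":1},{"tx":0,"ty":0,"tz":10,"rx":0,"ry":0,"rz":0,"claw":1},{"tx":0,"ty":0,"tz":10,"rx":0,"ry":0,"rz":0,"claw":1},{"tx":0,"ty":0,"tz":10,"rx":0,"ry":0,"rz":0,"claw":1},{"tx":0,"ty":0,"tz":7,"rx":0,"ry":0,"rz":0,"claw":1},{"tx":0,"ty":0,"tz":6,"rx":0,"ry":0,"rz":0,"claw":1},{"tx":0,"ty":0,"tz":5,"rx":0,"ry":0,"rz":0,"claw":1},{"tx":0,"ty":0,"tz":4,"rx":0,"ry":0,"rz":0,"claw":1},{"tx":0,"ty":0,"tz":1,"rx":0,"ry":0,"rz":0,"claw":1},{"tx":0,"ty":0,"tz":0,"rx":0,"ry":0,"rz":0,"claw":1}]}}

```text
clock: 19.25
tcp_pos: [0.6033, -0.1413, 0.286]
eef_rot: [-0.002, 0.662, 0.75, -0.002]
contact_force: [-6.6, -1.3, 4.1]
width: 0.254
grip_force: 80.4
```

Call:
{"api": "step_arm", "payload": {"series": [{"tx":0,"ty":0,"tz":-15,"rx":0,"ry":0,"rz":0,"claw":1},{"tx":0,"ty":0,"tz":-30,"rx":0,"ry":0,"rz":0,"claw":1},{"tx":0,"ty":0,"tz":-30,"rx":0,"ry":0,"rz":0,"claw":1},{"tx":-10,"ty":0,"tz":-7,"rx":0,"ry":0,"rz":0,"claw":1},{"tx":-30,"ty":0,"tz":0,"rx":0,"ry":0,"rz":0,"claw":1},{"tx":-30,"ty":0,"tz":0,"rx":0,"ry":0,"rz":0,"claw":1},{"tx":-20,"ty":0,"tz":0,"rx":0,"ry":0,"rz":0,"claw":1},{"tx":-9,"ty":0,"tz":0,"rx":0,"ry":0,"rz":0,"claw":1},{"tx":0,"ty":0,"tz":0,"rx":0,"ry":0,"rz":0,"claw":1}]}}

```text
clock: 20.15
tcp_pos: [0.6163, -0.2405, 0.3671]
eef_rot: [-0.0, 0.663, 0.749, 0.0]
contact_force: [0.6, 0.5, -1.7]
width: 0.25
grip_force: 79.7
```

```bash
python3 -c "
from look import *
go((.6025+.0124,-.140-.0992,.2852),.124)
print(slots(bot.capture('scene')))"
```

```text
t 20.15 pos [ 0.6163 -0.2405  0.3671] yaw 0.1222 delta mm [ 1.4 -1.2 81.9] rot [-0.0003 -0.0006 -0.0018] F [ 0.6  0.5 -1.7] grip 79.7 w 0.25
[(50, np.float64(13.67), 76), (-50, np.float64(13.44), 76)]
```

Call:
{"api": "step_arm", "payload": {"series": [{"tx":1,"ty":0.7,"tz":9,"rx":0,"ry":0,"rz":0,"claw":1},{"tx":0,"ty":0,"tz":10,"rx":0,"ry":0,"rz":0,"claw":1},{"tx":0,"ty":0,"tz":10,"rx":0,"ry":0,"rz":0,"claw":1},{"tx":0,"ty":0,"tz":10,"rx":0,"ry":0,"rz":0,"claw":1},{"tx":0,"ty":0,"tz":10,"rx":0,"ry":0,"rz":0,"claw":1},{"tx":0,"ty":0,"tz":10,"rx":0,"ry":0,"rz":0,"claw":1},{"tx":0,"ty":0,"tz":7,"rx":0,"ry":0,"rz":0,"claw":1},{"tx":0,"ty":0,"tz":6,"rx":0,"ry":0,"rz":0,"claw":1},{"tx":0,"ty":0,"tz":5,"rx":0,"ry":0,"rz":0,"claw":1},{"tx":0,"ty":0,"tz":4,"rx":0,"ry":0,"rz":0,"claw":1},{"tx":0,"ty":0,"tz":1,"rx":0,"ry":0,"rz":0,"claw":1},{"tx":0,"ty":0.7,"tz":0,"rx":0,"ry":0,"rz":0,"claw":1}]}}

```text
clock: 21.4
tcp_pos: [0.6167, -0.2388, 0.2863]
eef_rot: [-0.002, 0.662, 0.75, -0.002]
contact_force: [-8.5, -0.6, 4.5]
width: 0.244
grip_force: 80.4
```

Call:
{"api": "step_arm", "payload": {"series": [{"tx":0,"ty":0,"tz":0,"rx":0,"ry":0,"rz":0,"claw":1},{"tx":0,"ty":0,"tz":-15,"rx":0,"ry":0,"rz":0,"claw":1},{"tx":0,"ty":0,"tz":-30,"rx":0,"ry":0,"rz":0,"claw":1},{"tx":0,"ty":0,"tz":-30,"rx":0,"ry":0,"rz":0,"claw":1},{"tx":10,"ty":-1.5,"tz":-15,"rx":0,"ry":0,"rz":0,"claw":1},{"tx":30,"ty":-7,"tz":-10,"rx":0,"ry":0,"rz":0,"claw":1},{"tx":40,"ty":-8,"tz":0,"rx":0,"ry":0,"rz":0,"claw":1},{"tx":40,"ty":-8,"tz":0,"rx":0,"ry":0,"rz":0,"claw":1},{"tx":40,"ty":-7,"tz":0,"rx":0,"ry":0,"rz":0.02,"claw":1},{"tx":40,"ty":-7,"tz":0,"rx":0,"ry":0,"rz":0.02,"claw":1},{"tx":40,"ty":-7,"tz":0,"rx":0,"ry":0,"rz":0.02,"claw":1},{"tx":40,"ty":-7,"tz":0,"rx":0,"ry":0,"rz":0.014,"claw":1}]}}

```text
clock: 22.6
tcp_pos: [0.5344, 0.0366, 0.3859]
eef_rot: [0.0, 0.689, 0.724, 0.001]
contact_force: [1.0, 0.0, -0.5]
width: 0.246
grip_force: 79.7
```

```bash
python3 -c "
from look import *
go((.5164,.1943,.39),.05)
print(slots(bot.capture('scene')))"
```

```text
t 22.6 pos [0.5344 0.0366 0.3859] yaw 0.0492 delta mm [158.4 -10.2  -4. ] rot [ 0.0015 -0.0007 -0.0008] F [ 1.   0.  -0.5] grip 79.7 w 0.246
[(50, np.float64(13.62), 74), (-50, np.float64(14.33), 73)]
```

Call:
{"api": "step_arm", "payload": {"series": [{"tx":40,"ty":-3,"tz":0,"rx":0,"ry":0,"rz":0,"claw":1},{"tx":40,"ty":-3,"tz":0,"rx":0,"ry":0,"rz":0,"claw":1},{"tx":40,"ty":-3,"tz":0,"rx":0,"ry":0,"rz":0,"claw":1},{"tx":25,"ty":-1,"tz":0,"rx":0,"ry":0,"rz":0,"claw":1},{"tx":13,"ty":0,"tz":0,"rx":0,"ry":0,"rz":0,"claw":1},{"tx":0,"ty":0,"tz":0,"rx":0,"ry":0,"rz":0,"claw":1},{"tx":0,"ty":0,"tz":0,"rx":0,"ry":0,"rz":0,"claw":1}]}}

```text
clock: 23.35
tcp_pos: [0.5177, 0.1914, 0.3857]
eef_rot: [0.0, 0.689, 0.725, -0.0]
contact_force: [-1.2, -0.3, -1.4]
width: 0.247
grip_force: 79.7
```

```bash
python3 -c "
from look import *
import pickle
go((.5164,.1943,.39),.05)
print(slots(bot.capture('scene')),slots(bot.capture('scene')))
print('top',slots(pickle.load(open('top0.pkl','rb'))),slots(bot.capture('top')))"
```

```text
t 23.35 pos [0.5177 0.1914 0.3857] yaw 0.0501 delta mm [ 3.  -1.2 -4.3] rot [0.0001 0.0005 0.0001] F [-1.2 -0.3 -1.4] grip 79.7 w 0.247
[(50, np.float64(13.61), 75), (-50, np.float64(14.36), 74)] [(50, np.float64(13.63), 75), (-50, np.float64(14.32), 73)]
top [(50, np.float64(5.27), 136), (-50, np.float64(5.9), 133)] [(50, np.float64(11.7), 113), (-50, np.float64(12.71), 111)]
```

Call:
{"api": "step_arm", "payload": {"series": [{"tx":3,"ty":-1.2,"tz":10,"rx":0,"ry":0,"rz":0,"claw":1},{"tx":0,"ty":0,"tz":15,"rx":0,"ry":0,"rz":0,"claw":1},{"tx":0,"ty":0,"tz":15,"rx":0,"ry":0,"rz":0,"claw":1},{"tx":0,"ty":0,"tz":15,"rx":0,"ry":0,"rz":0,"claw":1},{"tx":0,"ty":0,"tz":15,"rx":0,"ry":0,"rz":0,"claw":1},{"tx":0,"ty":0,"tz":15,"rx":0,"ry":0,"rz":0,"claw":1},{"tx":0,"ty":0,"tz":10,"rx":0,"ry":0,"rz":0,"claw":1},{"tx":0,"ty":0,"tz":6,"rx":0,"ry":0,"rz":0,"claw":1},{"tx":0,"ty":0,"tz":3,"rx":0,"ry":0,"rz":0,"claw":1},{"tx":0,"ty":0,"tz":0,"rx":0,"ry":0,"rz":0,"claw":1}]}}

```text
clock: 24.5
tcp_pos: [0.5164, 0.1948, 0.2816]
eef_rot: [-0.0, 0.689, 0.725, -0.0]
contact_force: [-0.1, -0.5, -1.3]
width: 0.246
grip_force: 79.7
```

```bash
python3 -c "
from look import *
go((.5164,.1943,.2782),.05)"
```

```text
t 24.5 pos [0.5164 0.1948 0.2816] yaw 0.05 delta mm [-0.5 -0.   3.4] rot [-0.  0.  0.] F [-0.1 -0.5 -1.3] grip 79.7 w 0.246
```

Call:
{"api": "step_arm", "payload": {"series": [{"tx":0,"ty":0,"tz":2,"rx":0,"ry":0,"rz":0,"claw":1},{"tx":0,"ty":0,"tz":1.3,"rx":0,"ry":0,"rz":0,"claw":1},{"tx":0,"ty":0,"tz":0,"rx":0,"ry":0,"rz":0,"claw":1}]}}

```text
clock: 24.8
tcp_pos: [0.5163, 0.1947, 0.2786]
eef_rot: [0.0, 0.689, 0.725, 0.0]
contact_force: [0.5, -0.1, -1.3]
width: 0.246
grip_force: 79.7
```

Call:
{"api": "step_arm", "payload": {"series": [{"tx":0,"ty":0,"tz":0,"rx":0,"ry":0,"rz":0,"claw":0.3},{"tx":0,"ty":0,"tz":0,"rx":0,"ry":0,"rz":0,"claw":0},{"tx":0,"ty":0,"tz":0,"rx":0,"ry":0,"rz":0,"claw":-0.5},{"tx":0,"ty":0,"tz":0,"rx":0,"ry":0,"rz":0,"claw":-0.7},{"tx":0,"ty":0,"tz":0,"rx":0,"ry":0,"rz":0,"claw":-0.7},{"tx":0,"ty":0,"tz":0,"rx":0,"ry":0,"rz":0,"claw":-0.7},{"tx":0,"ty":0,"tz":-15,"rx":0,"ry":0,"rz":0,"claw":-0.7},{"tx":0,"ty":0,"tz":-30,"rx":0,"ry":0,"rz":0,"claw":-0.7},{"tx":0,"ty":0,"tz":-40,"rx":0,"ry":0,"rz":0,"claw":-0.7},{"tx":0,"ty":0,"tz":-40,"rx":0,"ry":0,"rz":0,"claw":-0.7},{"tx":-40,"ty":0,"tz":0,"rx":0,"ry":0,"rz":0,"claw":-0.7},{"tx":-40,"ty":0,"tz":0,"rx":0,"ry":0,"rz":0,"claw":-0.7}]}}

```text
clock: 26.0
tcp_pos: [0.5204, 0.1148, 0.4073]
eef_rot: [0.002, 0.688, 0.726, 0.002]
contact_force: [0.7, -0.3, -0.1]
width: 0.848
grip_force: 0.0
```

Call:
{"api": "step_arm", "payload": {"series": [{"tx":-40,"ty":0,"tz":0,"rx":0,"ry":0,"rz":0,"claw":-0.7},{"tx":-40,"ty":0,"tz":0,"rx":0,"ry":0,"rz":0,"claw":-0.7},{"tx":0,"ty":0,"tz":0,"rx":0,"ry":0,"rz":0,"claw":-0.7}]}}

```text
clock: 26.3
tcp_pos: [0.5245, 0.0314, 0.4049]
eef_rot: [0.001, 0.691, 0.723, 0.0]
contact_force: [0.2, 0.5, 1.0]
width: 0.856
grip_force: 0.0
```

```bash
python3 -c "
from look import *
from cell import bot
go((.5164,.1943,.39),.05)
p=bot.capture('scene');print(slots(p))
cv2.imwrite('pics/end.png',cv2.resize(p['pixels'][120:300,220:440],None,fx=3.3,fy=3.3,interpolation=cv2.INTER_CUBIC))"
```

```text
t 26.3 pos [0.5245 0.0314 0.4049] yaw 0.0449 delta mm [163.1  -0.8  14.6] rot [ 0.0018  0.0017 -0.0051] F [0.2 0.5 1. ] grip 0.0 w 0.856
[(50, np.float64(13.6), 75), (-50, np.float64(14.35), 74)]
```

View pics/end.png

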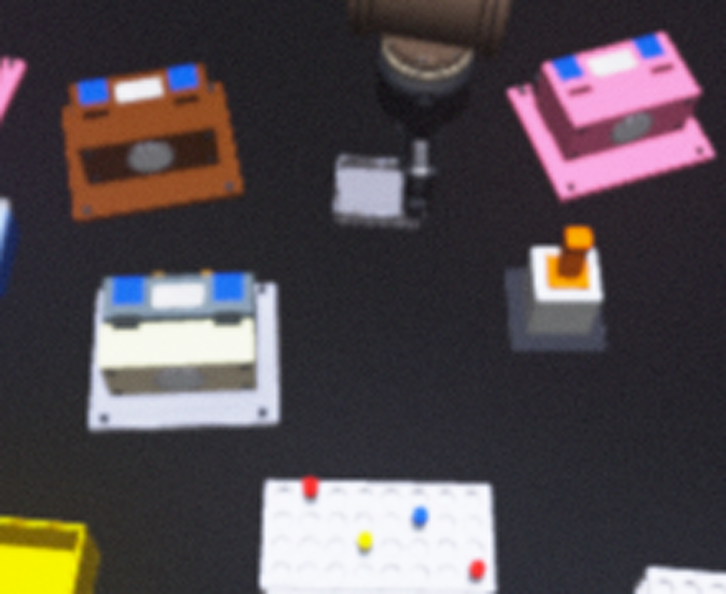

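The wedge stands upright in its stand at crop px (570,265) as it did at the start. The seam is open evenly at crop px (125,322) and (230,322), and nothing else has moved.

```bash
python3 -c "
from cell import bot
print(bot.job_done())"
```

```text
the job is handed in; nothing more can be done
None
```

The job is handed in, though the hand-in call gave no verdict: by my camera estimates the seam is open about 6.4–7 mm at both slots, and the wedge is back upright in its stand at about 26 s of the 58 s limit.

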